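# Reset the tube counter with the stylus

### The arm

A 7-joint arm with a two-finger parallel gripper is mounted at the origin on the work surface. World frame = base frame: x ahead of the robot, y to its left, z up, the work surface at z = 0. Lengths are in m, angles in rad, forces in N, time in s.
With the tool pointing down it reaches from about 0.425 to 0.975 m from the base axis. Payload 16.7 kg.
Tool frame: the origin (TCP) lies midway between the tips of the shut fingers; the grasp point (between the pads) lies 19 mm behind it (robot.grasp_offset is the distance from the TCP to the grasp point, in m); z points along the fingers, y is the line along which they close (so a half turn about z gives the same grasp; the last joint's range is limited). The gripper opens to 85 mm and grips with 20 to 120 N. Pads are 22 mm wide; open, the fingers measure 114 mm over their backs; the gripper's body (76 mm by 85 mm) begins 54 mm behind the grasp point. The pads swing forward as they close: fully open they stand 13 mm farther back than shut.
Start: joints at [1.04, 0.426, 0.074, 1.606, -0.034, 1.111, -0.067], TCP at [0.251, -0.626, 0.231] pointing down, gripper open.
Joint ranges: [-2.85, 2.85], [-0.5, 2.14], [-1.23, 1.37], [0.21, 2.46], [-1.02, 4.16], [0.16, 2.05], [-2.73, 2.73]. Speed limits (rad/s): [1.89, 1.89, 2.39, 2.39, 3.01, 3.01, 3.01].

### API

Orientations are given as a unit quaternion [w, x, y, z].
In Python, from bench import robot, cams, finder gives the robot as it stands.
- The arm moves only by the tool apply_moves, never from a script. Its arguments are lists of equal length, an entry for each row: "xyz": the shift along the tool's x, y, z in cm, a list of three; "yaw": the turn about the tool's z in rad; "hand": the opening, from 0 (shut) to 1 (fully open). In form: {"xyz": [[tx, ty, tz], ...], "yaw": [yaw, ...], "hand": [hand, ...]}. A call has 1 to 8 rows; each row shifts and turns the commanded pose from where the row before left it, along the tool's axes as they then stand; what a row does not reach is not made up. A row lasts 1/8 s, in which the tool goes at most 62.5 mm and 10.7 degrees, less where a joint would pass 70% of its speed; a pose out of reach is approached as far as the arm can. A call with a gripper value outside its range is refused whole. The fingers move at their own pace and stop on an object; "newtons" is the grip in N (left out, the last holds). Time passes only in rows, so rows that do not move let the fingers close. It gives the time, the measured TCP pose, the force, the opening and the grip force at its end, in the units of the state.
- robot.get_obs(): the state, without advancing time (a new reading comes with each control period).
- cams.capture(name): name is "scene" or "side" or "wrist"; returns a dict with "frame" (420x560x3 uint8, red, green, blue), "z_map" (420x560 float32, m along the optical axis (not along the pixel's ray), 0 where there is no reading), "camera_matrix" (3x3 intrinsics, pixels), "pose" (4x4, takes a point from camera to world coordinates). Camera axes: x right, y down, z forward; pixel columns grow to the right and rows downward; lengths in m; the calibration is good to about 2 mm. A picture is of the moment at which its call begins.
- robot.job_done(): hands the job in; it is judged then, once.
Trained networks look in the newest picture that a camera, given by its name, has taken for a name from the list of things; names that differ only in an ending like _2 or _b are one class to them, and where a whole thing is asked for, a point or a joint stands for the part that bears it (a point fixed in the world has none). Each returns a list of dicts, best first, with "conf" (0 to 1); they miss things now and then, are a little off and sometimes report something else, mostly with a low value. They report only what shows in the picture. A call takes as long as a camera call. They do not tell look-alikes from the thing itself.
- finder.cut_out(query, camera): "region" (420x560 bool, what is visible of it).
- finder.spot_point(query, camera): "location" ([x, y, z] in m, in world coordinates, good to about 4 mm: a listed point, or the origin of a listed thing).
The state is a dict: "time_s": time; "q": joint angles; "qd": joint speeds; "effort": joint torques, N m; "tool_pos": TCP position; "ee_rot": TCP orientation; "wrist_force": force on the tool from outside, world axes, zero at the start; "torque": the same for the moment, N m; "finger_gap": finger opening in m; "gripper_force": force on a finger pad.
Only numpy, scipy, OpenCV 4.12 (cv2) and the standard library are available. Lean on these libraries where they do the work, as an engineer would, in place of code of your own. Each camera call takes 0.05 s, during which the arm holds its last target. There are 200 camera calls.

### The job

A new batch of blood tubes is starting: take the stylus from its slanting rest and use its thin tip to push the recessed button below the display of the olive counter fully in, keeping it in for about a second. Do not press the other recessed button, the one below the speaker slots. Then lay the stylus back in its rest as it was, tip down on the foot plate, and leave everything else on the desk where it is.

Things in the scene. Friction and masses are not known exactly. Their poses are not given: they have to be found in the camera images.
- counter: Fixed olive case, 230 (x) x 200 (y) x 120 mm high. Origin: centre of underside; x runs front to back, y to the left (display side). Its front is a 140 mm panel rising at 30 deg from (x, z) = (-110, 50) to (11, 120) mm, normal (-0.5, 0, 0.866). Two 17 mm recesses, countersunk to 25 mm, mouths at (-71, +38, 72.5) mm (reset, below the dark display) and (-71, -38, 72.5) (mode, below speaker slots).
- reset_button (a joint): The button to press, below the display: m pushed in, 0 out, 0.006 fully in; spring, about 5 N fully in, moves along the panel's normal.
- reset_button_top (a point): Centre of the reset button's round grey face (15 mm in diameter), 16 mm below the panel's surface when out; moves with the button. Its z axis is the panel's outward normal.
- mode_button (a joint): The other, identical button, below the speaker slots, to be left alone: m pushed in.
- rest: Fixed stylus rest: grey base plate 140 (x) x 80 (y) x 12 mm and a steel V trough 115 mm long, closed by a foot plate at its lower end. The stylus leans in it 27 deg from vertical, head towards -x, along (-0.454, 0, 0.891); its upper 65 mm stand free above the trough. The V is open towards (0.891, 0, 0.454), mouth 40 mm wide. Origin: centre of the underside.
- rest_foot (a point): Where the stylus's tip stands on the foot plate: (35, 0, 24) mm in the rest's frame.
- rest_head (a point): Where the head end of the stylus is when it lies in the rest: 180 mm from rest_foot along the trough's axis.
- stylus: Loose stylus, 180 mm long, 80 g: round handle 18 mm in diameter (aluminium, then black plastic up to the head end), and a thin steel tip 7 mm in diameter, 32 mm long. Origin: the end of the tip; z points along it to the head. Centre of mass about 88 mm from the tip.
- stylus_head (a point): The head end of the stylus, 180 mm from its tip, on the axis.
- tube_rack: Bystander: the smaller, nearer white rack of purple-capped tubes, 113 x 134 x 90 mm. Origin under its centre.
- pump_bottle: Bystander: clear pump bottle, 62 mm in diameter, 178 mm high. Origin under its centre.
- label_roll: Bystander: roll of labels lying flat, 84 mm in diameter, 34 mm high. Origin under its centre.
- marker: Bystander: dark marker pen, 138 mm long (x), 13 mm thick. Origin under its middle.
Not all that is in view belongs to the job. What is shaped like the rest but red is not meant.

How it is judged:
On the way, in this order (a step that is already met when the one before it is completed fails the run):
1. The stylus is lifted out of its rest: tip over 50 mm from the foot point (distance between stylus and rest_foot above 0.05 m), for 0.1 s.
2. The stylus tip holds the reset button in by more than 4.5 mm for 0.5 s, tip within 9 mm of its face (value of joint reset_button above 0.0045 m and contact force between stylus and counter above 0.5 N and distance between stylus and reset_button_top below 0.009 m), for 0.5 s.
At the end, for the whole second after the job is handed in: The stylus lies at rest in its V rest, tip end within 15 mm of the foot point and head end within 15 mm of its place; both buttons are out again (less than 1.5 mm in) (distance between stylus and rest_foot below 0.015 m and distance between stylus_head and rest_head below 0.015 m and linear speed of stylus below 0.02 m/s and value of joint each of reset_button, mode_button below 0.0015 m); the robot touches nothing.
It fails at once if The mode button is pushed in by more than 2.5 mm (value of joint mode_button above 0.0025 m).
It fails at once if A bystander (rack, bottle, label roll or marker) is moved by more than 30 mm (distance of any of tube_rack, pump_bottle, label_roll, marker from where it was at the start of the episode above 0.03 m).
It also fails if it takes over 58 s, if anything falls off the work surface, if the arm or the gripper's body presses on something with over 40 N, if the wrist force passes 120 N, or if a joint passes its speed limit or range.

## Working session

There is one attempt and no reset: what is moved stays moved. The work goes in short steps, Python scripts to look and compute and a tool call to move; the robot and the scene stay as the last step left them, time stands still between calls to the robot, and variables do not carry over. Pictures are saved under pics/ and viewed, at most 10 in all, crops included, and the job is handed in when it is done.

Besides the shell and the picture viewer there is one more tool, called after "Emit:" as name([rows], argument=value, ...), one row to a line, values as JSON. apply_moves: Moves the arm, as the interface text tells. Its arguments: {"type":"object","properties":{"xyz":{"type":"array"},"yaw":{"type":"array"},"hand":{"type":"array"},"newtons":{"type":"number"}},"required":["xyz","yaw","hand"]}

```bash
ls; mkdir -p pics; cat > h.py <<'E'
import numpy as np, cv2
from bench import robot, cams, finder
def cap(n):
    c=cams.capture(n); return c
def cloud(c):
    K=c["camera_matrix"]; z=c["z_map"]; v,u=np.indices(z.shape)
    P=np.stack([(u-K[0,2])*z/K[0,0],(v-K[1,2])*z/K[1,1],z],-1)
    return P@c["pose"][:3,:3].T+c["pose"][:3,3]
def proj(c,p):
    q=np.linalg.inv(c["pose"])@np.r_[p,1]; q=c["camera_matrix"]@q[:3]; return (q[:2]/q[2]).round(0)
def save(c,name,box=None,s=1):
    f=c["frame"][:,:,::-1]
    if box: f=f[box[1]:box[3],box[0]:box[2]]
    cv2.imwrite("pics/"+name,cv2.resize(f,None,fx=s,fy=s,interpolation=cv2.INTER_CUBIC))
E
python3 - <<'E'
from h import *
np.set_printoptions(precision=4,suppress=True)
o=robot.get_obs(); print({k:np.round(v,3) for k,v in o.items()}, robot.grasp_offset)
ims=[]
for n in ["scene","side"]:
    c=cap(n); save(c,n+"0.png"); print(n,c["pose"][:3,3],c["pose"][:3,2])
    for q in ["counter","reset_button_top","rest","rest_foot","rest_head","stylus","stylus_head","tube_rack","pump_bottle","label_roll","marker"]:
        for r in finder.spot_point(q,n)[:3]: print(q,np.round(r["location"],4),round(r["conf"],2),proj(c,r["location"]))
E
```

```text
pics
{'time_s': np.float64(0.0), 'q': array([ 1.039,  0.427,  0.074,  1.607, -0.034,  1.111, -0.067]), 'qd': array([ 0.001, -0.001, -0.   , -0.001,  0.   ,  0.002,  0.   ]), 'effort': array([ -0.   , -94.982,   3.761, -46.35 ,   0.019,   0.01 ,   0.   ]), 'tool_pos': array([ 0.251, -0.626,  0.231]), 'ee_rot': array([-0.001,  0.982,  0.19 , -0.   ]), 'wrist_force': array([-0.444, -0.01 ,  1.098]), 'torque': array([-0.042,  0.021, -0.052]), 'gripper_force': np.float64(0.0), 'finger_gap': np.float64(0.085)} 0.0187
scene [ 1.1382 -0.0557  0.8638] [-0.6131 -0.0569 -0.788 ]
counter [ 0.6586 -0.1805 -0.0015] 0.92 [243. 267.]
reset_button_top [ 0.6344  0.0046 -0.0024] 0.52 [322. 265.]
rest [0.6353 0.2516 0.0002] 0.98 [429. 274.]
rest [ 0.3547  0.217  -0.0026] 0.86 [403. 183.]
rest_foot [0.3853 0.231  0.0271] 0.87 [412. 185.]
rest_foot [0.6669 0.2672 0.0272] 0.65 [441. 281.]
stylus [0.6696 0.2651 0.0267] 0.89 [440. 282.]
stylus_head [0.5903 0.2465 0.1813] 0.77 [449. 211.]
stylus_head [ 0.7678 -0.0248 -0.001 ] 0.33 [307. 317.]
stylus_head [ 0.6582 -0.1784 -0.0007] 0.24 [244. 267.]
pump_bottle [ 0.7681 -0.0206 -0.0011] 0.63 [309. 317.]
label_roll [0.4575 0.021  0.0005] 0.58 [330. 206.]
marker [ 0.6327  0.0028 -0.0008] 0.71 [321. 264.]
side [0.3389 0.6547 0.6907] [ 0.2445 -0.786  -0.5679]
counter [ 0.6587 -0.1798  0.0003] 0.58 [265. 233.]
reset_button_top [0.6695 0.2674 0.0242] 0.55 [174. 376.]
rest [ 0.3505  0.2164 -0.0017] 0.68 [364. 405.]
rest [ 0.635   0.2545 -0.0041] 0.6 [198. 384.]
rest_foot [0.6692 0.2683 0.0253] 0.75 [174. 376.]
rest_foot [0.3844 0.2322 0.0247] 0.63 [343. 399.]
stylus_head [0.591  0.2464 0.184 ] 0.96 [210. 312.]
tube_rack [ 0.4772 -0.463   0.0001] 0.8 [355. 185.]
pump_bottle [ 0.764  -0.0268  0.005 ] 0.66 [200. 263.]
label_roll [ 0.4581  0.0203 -0.0025] 0.66 [325. 307.]
marker [ 0.6326  0.0052 -0.0034] 0.63 [249. 286.]
```

View pics/scene0.png

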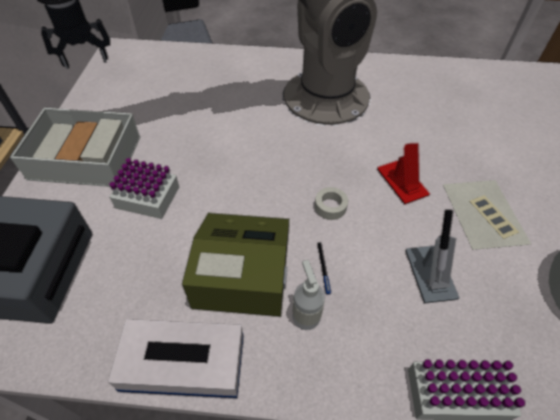

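View pics/side0.png

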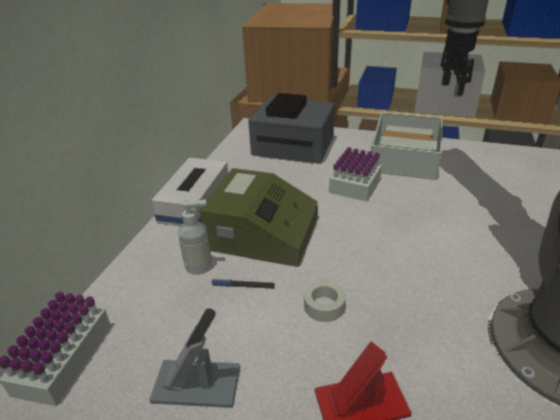

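The scene view shows two V rests: the grey one with the black-headed stylus at (435,265), and an empty red one at (405,175). The grey one fits the description. The olive counter is at (240,262), with its dark display at (260,236) on the +y side and the speaker slots at (224,233). The side view agrees: the display is at (267,210), the slots at (275,192) and the stylus at (200,340).

```bash
cat > m.py <<'E'
from h import *
np.set_printoptions(precision=4,suppress=True)
def pick(q,n,c,near):
    P=cloud(c)
    for r in finder.cut_out(q,n):
        m=r["region"]&(c["z_map"]>0)
        if m.sum()>20 and np.linalg.norm(np.median(P[m],0)[:2]-near)<0.12: return cv2.erode(m.astype(np.uint8),np.ones((2,2)))>0,P,r["conf"]
    return None,P,0
def svd(X):
    m=X.mean(0); u,s,v=np.linalg.svd(X-m,full_matrices=False); return m,v,s/np.sqrt(len(X))
E
python3 - <<'E'
from m import *
for n in ["scene","side"]:
    c=cap(n)
    m,P,cf=pick("stylus",n,c,[.63,.25])
    if m is not None:
        X=P[m]; X=X[X[:,2]>0.13]
        mm,v,s=svd(X); a=v[0]*np.sign(v[0][2])
        print(n,"stylus",cf,m.sum(),len(X),mm,a,"yaw",np.arctan2(-a[1],-a[0]),"tilt",np.degrees(np.arccos(a[2])),s, "zmax",X[:,2].max())
    m,P,cf=pick("rest",n,c,[.63,.25])
    if m is not None:
        X=P[m]; b=X[(X[:,2]>.006)&(X[:,2]<.017)]
        print("base rect",cv2.minAreaRect((b[:,:2]*1000).astype(np.float32)),len(b))
    m,P,cf=pick("counter",n,c,[.66,-.18])
    if m is not None:
        X=P[m]; t=X[(X[:,2]>.115)&(X[:,2]<.125)]
        print("top",len(t),cv2.minAreaRect((t[:,:2]*1000).astype(np.float32)),t[:,2].mean())
        h=X[(X[:,2]>.06)&(X[:,2]<.112)]
        # ransac plane
        best=None;rng=np.random.default_rng(0)
        for _ in range(400):
            q=h[rng.choice(len(h),3,False)];nn=np.cross(q[1]-q[0],q[2]-q[0]);nn/=np.linalg.norm(nn)+1e-12
            if not .75<abs(nn[2])<.95: continue
            i=abs((h-q[0])@nn)<.003
            if best is None or i.sum()>best.sum(): best=i
        if best is not None:
            mm,v,s=svd(h[best]);nn=v[2]*np.sign(v[2][2]);print("panel",best.sum(),mm,nn,"yaw",np.arctan2(-nn[1],-nn[0]))
    sc=(170,200,310,320) if n=="scene" else (190,160,330,270)
    save(c,n+"_counter.png",sc,4)
E
```

```text
scene stylus 0.67 566 258 [0.6083 0.2472 0.1616] [-0.4746 -0.0934  0.8752] yaw 0.19428903946808626 tilt 28.929899755436306 [0.02   0.0047 0.0029] zmax 0.1889016825359363
base rect ((636.6593017578125, 254.90118408203125), (139.19265747070312, 80.69710540771484), 12.540180206298828) 1079
top 4865 ((712.673583984375, -178.72767639160156), (128.25559997558594, 197.45822143554688), 0.4642493724822998) 0.12056664033566825
panel 1620 [ 0.6063 -0.1786  0.087 ] [-0.5081 -0.005   0.8613] yaw 0.00976374334892665
side stylus 0.76 480 345 [0.6003 0.2566 0.1632] [-0.4515 -0.1684  0.8762] yaw 0.3569005988331924 tilt 28.80758888473718 [0.0199 0.0046 0.0029] zmax 0.1885510434437757
base rect ((634.4635620117188, 259.3431701660156), (139.54151916503906, 80.43408203125), 11.935979843139648) 2451
top 2251 ((711.8737182617188, -174.96246337890625), (122.31255340576172, 201.654541015625), 1.9804410934448242) 0.12045649029916063
panel 2156 [ 0.6056 -0.1692  0.0862] [-0.5048 -0.0039  0.8632] yaw 0.007722751210026412
```

View pics/side_counter.png

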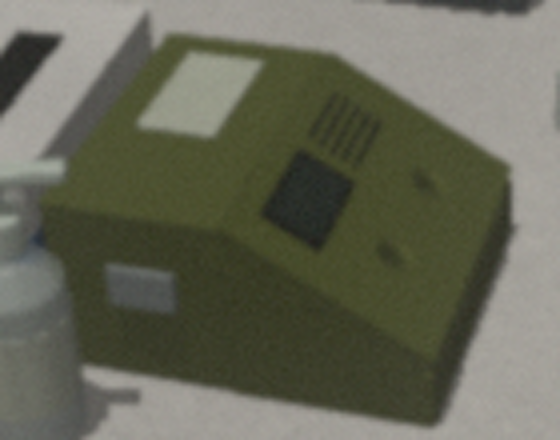

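The crop shows the dark display at (310,200) with the reset recess below it at (390,253), which is pixel (287,223) in the full side image. The slots are at (345,125) with the mode recess below them at (425,182). Only the grey rest fits the description and holds the stylus. I'll move over the counter front first for a wrist view, since it is on the way.

Emit:
apply_moves([
  [0, 0, -3],
  [3.4, -4.1, -1],
  [3.4, -4.1, -1],
  [3.4, -4.1, -1],
  [3.4, -4.1, -1],
  [3.4, -4.1, -1],
  [3.4, -4.1, -1],
  [3.4, -4.1, -1],
], yaw=[0.169, 0, 0, 0, 0, 0, 0, 0], hand=[1, 1, 1, 1, 1, 1, 1, 1], newtons=80)

```text
time_s: 2.6
tool_pos: [0.424, -0.294, 0.3319]
ee_rot: [0.0, 0.994, 0.106, 0.0]
wrist_force: [0.1, -1.0, -0.0]
finger_gap: 0.0854
gripper_force: 0.0
```

Emit:
apply_moves([
  [3.4, -4.1, 0],
  [3.4, -4.1, 0],
  [3.4, -4.1, 0],
  [0, 0, 0],
  [0, 0, 0],
], yaw=[0, 0, 0, 0, 0], hand=[1, 1, 1, 1, 1])

```text
time_s: 3.22
tool_pos: [0.497, -0.1542, 0.3313]
ee_rot: [0.0, 0.994, 0.106, -0.0]
wrist_force: [-0.0, -1.2, -0.6]
finger_gap: 0.0853
gripper_force: 0.0
```

```bash
python3 - <<'E'
from m import *
o=robot.get_obs(); print(o["q"],o["tool_pos"],o["ee_rot"])
c=cap("wrist"); save(c,"w1.png"); print(c["pose"]); 
for q in ["reset_button_top","mode_button","counter","stylus_head","rest_foot"]:
    for r in finder.spot_point(q,"wrist")[:3]: print(q,np.round(r["location"],4),round(r["conf"],2),proj(c,r["location"]))
E
```

```text
[ 0.3922  0.1045 -0.2332  1.8074  0.0258  1.2328 -1.2064] [ 0.497  -0.1542  0.3313] [ 0.0001  0.9944  0.1061 -0.0001]
[[ 0.2124 -0.9289 -0.3032  0.5743]
 [-0.9772 -0.2021 -0.0655 -0.1374]
 [-0.0005  0.3102 -0.9507  0.474 ]
 [ 0.      0.      0.      1.    ]]
reset_button_top [ 0.5937 -0.1398  0.0605] 0.44 [283.  66.]Traceback (most recent call last):
  File "<stdin>", line 5, in <module>
ValueError: it knows: counter, label_roll, marker, pump_bottle, reset_button_top, rest, rest_foot, rest_head, stylus, stylus_head, tube_rack
```

View pics/w1.png

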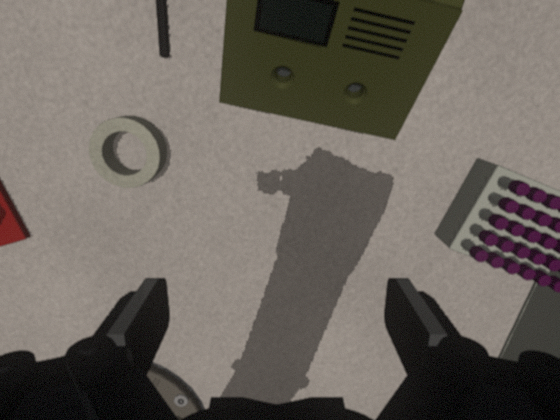

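The wrist view shows the reset recess below the display at (283,73) and the mode recess below the slots at (355,90). I'll locate both from a panel plane fit.

```bash
python3 - <<'E'
from m import *
c=cap("wrist");P=cloud(c);K=c["camera_matrix"];T=c["pose"]
box=np.zeros((420,560),bool); box[60:120,235:400]=True
h=P[box&(c["z_map"]>0)]; h=h[(h[:,2]>.053)&(h[:,2]<.112)]
pl=h
for _ in range(6):
    m,v,s=svd(pl); n=v[2]*np.sign(v[2][2]); pl=h[abs((h-m)@n)<.003]
print("normal",n,"yaw",np.arctan2(-n[1],-n[0]),len(pl))
def hit(u,v): 
    d=T[:3,:3]@np.array([(u-K[0,2])/K[0,0],(v-K[1,2])/K[1,1],1]); o=T[:3,3]; return o+d*((m-o)@n)/(d@n)
g=cv2.cvtColor(c["frame"],cv2.COLOR_RGB2HSV)
# deep pixels -> the button faces
D=(P-m)@n
for (u,v) in [(283,73),(355,90)]:
    print("mouth",hit(u,v), "pred depth", [round(float(x),4) for x in D[v-8:v+9:4,u]])
    w=D[v-14:v+15,u-14:u+15]; q=P[v-14:v+15,u-14:u+15][(w<-.009)]
    if len(q): print("face pts",len(q),q.mean(0),np.median((q-m)@n))
save(c,"w1c.png",(220,0,440,140),3.5)
E
```

```text
normal [-0.4995 -0.0046  0.8663] yaw 0.009120190924891728 8595
mouth [ 0.5863 -0.1421  0.0748] pred depth [0.0, -0.0149, -0.0151, -0.0137, -0.0062]
face pts 160 [ 0.5863 -0.141   0.0575] -0.015576010729781023
mouth [ 0.5859 -0.2172  0.0742] pred depth [-0.0017, -0.0171, -0.0158, -0.011, -0.004]
face pts 149 [ 0.5868 -0.2188  0.0576] -0.015497281931625815
```

View pics/w1c.png

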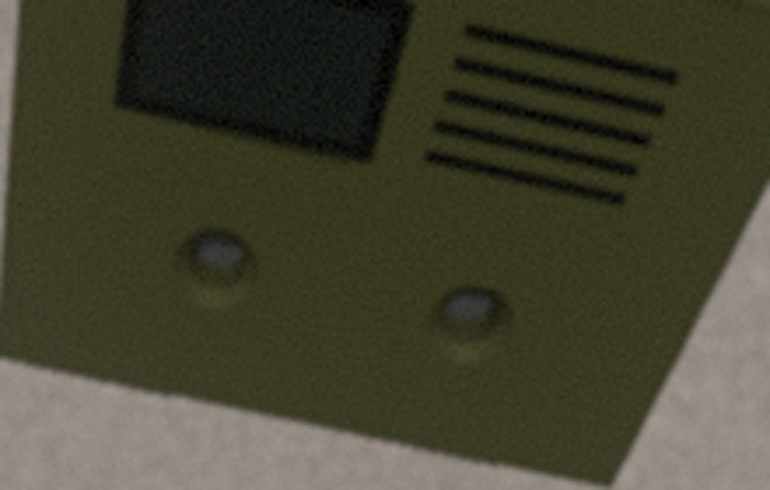

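Emit:
apply_moves([
  [2.3, -4.7, 0.5],
  [2.3, -4.7, 0.5],
  [2.3, -4.7, 0.5],
  [2.3, -4.7, 0.5],
  [2.3, -4.7, 0.5],
  [2.3, -4.7, 0.5],
  [2.3, -4.7, 0.5],
  [2.4, -4.5, 0.5],
], yaw=[0, 0, 0, 0, 0, 0, 0, 0], hand=[1, 1, 1, 1, 1, 1, 1, 1])

```text
time_s: 4.38
tool_pos: [0.5998, 0.2513, 0.2912]
ee_rot: [0.0, 0.994, 0.105, 0.0]
wrist_force: [0.7, -0.8, 0.8]
finger_gap: 0.0853
gripper_force: 0.0
```

Emit:
apply_moves([
  [0, 0, 0],
  [0, 0, 0],
], yaw=[0, 0], hand=[1, 1])

```text
time_s: 4.62
tool_pos: [0.5994, 0.2497, 0.291]
ee_rot: [0.0, 0.994, 0.106, -0.0]
wrist_force: [0.5, -0.3, 0.3]
finger_gap: 0.0854
gripper_force: 0.0
```

```bash
python3 - <<'E'
from m import *
o=robot.get_obs(); print(o["q"],o["tool_pos"],o["ee_rot"])
c=cap("wrist"); save(c,"w2.png"); P=cloud(c)
for q in ["rest","stylus","stylus_head","rest_foot","rest_head"]:
    for r in finder.spot_point(q,"wrist")[:2]: print(q,np.round(r["location"],4),round(r["conf"],2),proj(c,r["location"]))
m,P,cf=pick("stylus","wrist",c,[.62,.25])
if m is not None:
    X=P[m]; X=X[X[:,2]>.05]
    for z in np.arange(.06,.19,.02):
        q=X[abs(X[:,2]-z)<.01]
        if len(q)>5: 
            L=np.array([-.2113,.9774]); y=q[:,:2]@L
            print(round(z,3),len(q),np.median(q,0),"lat",(np.percentile(y,5)+np.percentile(y,95))/2,np.ptp(np.percentile(y,[3,97])))
m,P,cf=pick("rest","wrist",c,[.63,.25])
if m is not None:
    X=P[m]; b=X[(X[:,2]>.006)&(X[:,2]<.017)]
    print("base rect",cv2.minAreaRect((b[:,:2]*1000).astype(np.float32)),len(b))
E
```

```text
[-0.1424  0.3778 -0.468   1.5716  0.1774  1.2353 -1.9999] [0.5994 0.2497 0.291 ] [ 0.0003  0.9944  0.1056 -0.0002]
rest [ 0.359   0.215  -0.0037] 0.89 [264. 331.]
rest [ 0.639   0.2534 -0.0018] 0.74 [281. 121.]
stylus [0.6717 0.2694 0.0253] 0.46 [273.  89.]
stylus_head [0.5924 0.2463 0.1885] 0.67 [279. 216.]
rest_foot [0.6693 0.2663 0.0239] 0.55 [275.  92.]
0.06 51 [0.657  0.2602 0.0672] lat 0.11437607279459192 0.013808121649278582
0.08 236 [0.6495 0.2602 0.0806] lat 0.1165596204518551 0.015834630492463364
0.1 292 [0.6388 0.2578 0.1004] lat 0.11658840800590316 0.01762636692911164
0.12 319 [0.6293 0.2554 0.12  ] lat 0.11611344155843703 0.016723934738389748
0.14 368 [0.6193 0.254  0.141 ] lat 0.11688350035605258 0.016481628797233458
0.16 439 [0.6096 0.2517 0.1602] lat 0.11677669802992782 0.01591759176054451
0.18 749 [0.5973 0.2486 0.1826] lat 0.11677557197463805 0.015103758777194415
base rect ((634.8094482421875, 256.59259033203125), (138.88323974609375, 78.92017364501953), 12.405998229980469) 4161
```

View pics/w2.png

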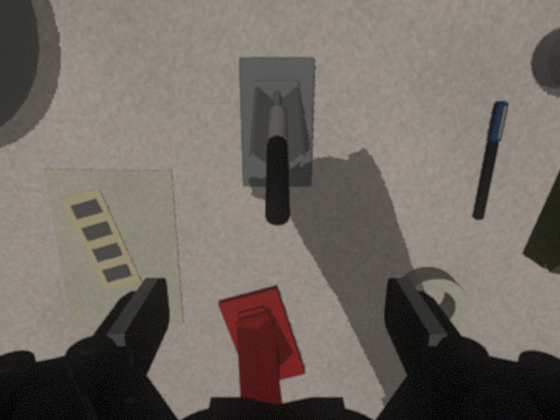

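The wrist view shows the stylus from its head at (279,216) to its tip at (275,92), aligned with the grey rest. The red rest lies behind at (260,340). The tool is 0.7 mm off laterally and the yaw fits, so I'll descend and grip.

Emit:
apply_moves([
  [0.1, 0.07, 3],
  [0, 0, 3],
  [0, 0, 3],
  [0, 0, 3],
  [0, 0, 2.8],
  [0, 0, 0],
], yaw=[0, 0, 0, 0, 0, 0], hand=[1, 1, 1, 1, 1, 1])

```text
time_s: 5.78
tool_pos: [0.5992, 0.2496, 0.1416]
ee_rot: [0.0, 0.994, 0.106, -0.002]
wrist_force: [1.0, -0.1, 0.8]
finger_gap: 0.0855
gripper_force: 0.0
```

Emit:
apply_moves([
  [0, 0, 0],
  [0, 0, 0],
  [0, 0, 0],
  [0, 0, 0],
  [0, 0, 0],
  [0, 0, 0],
  [0, 0, 0],
  [0, 0, 0],
], yaw=[0, 0, 0, 0, 0, 0, 0, 0], hand=[0, 0, 0, 0, 0, 0, 0, 0], newtons=80)

```text
time_s: 6.78
tool_pos: [0.6005, 0.25, 0.144]
ee_rot: [0.0, 0.994, 0.106, 0.0]
wrist_force: [-1.0, -2.4, 5.9]
finger_gap: 0.0164
gripper_force: 77.8
```

Emit:
apply_moves([
  [0.2, 0, -0.8],
  [0.2, 0, -1.5],
  [0.2, 0, -2.5],
  [0, 0, -3],
  [0, 0, -3.5],
  [0, 0, -3.5],
  [0, 0, 0],
  [0, 0, 0],
], yaw=[0, 0, 0, 0, 0, 0, 0, 0], hand=[0, 0, 0, 0, 0, 0, 0, 0])

```text
time_s: 7.78
tool_pos: [0.6059, 0.2516, 0.2915]
ee_rot: [-0.0, 0.994, 0.106, 0.0]
wrist_force: [0.1, -0.5, -1.0]
finger_gap: 0.0161
gripper_force: 78.0
```

```bash
cat > tip.py <<'E'
from m import *
def stylus(n):
    c=cap(n); o=robot.get_obs(); t=o["tool_pos"]; q=o["ee_rot"]; psi=2*np.arctan2(q[2],q[1])
    X_=np.array([np.cos(psi),np.sin(psi),0]);Y_=np.array([np.sin(psi),-np.cos(psi),0])
    m,P,cf=pick("stylus",n,c,t[:2]+.05*X_[:2])
    for k in ["stylus","stylus_head"]:
        for r in finder.spot_point(k,n)[:1]:
            d=np.array(r["location"])-t; print(n,k,np.round(r["location"],4),round(r["conf"],2),"tool x,y,-z",np.round([d@X_,d@Y_,d[2]],4))
    if m is not None:
        X=P[m]; d=np.stack([(X-t)@X_,(X-t)@Y_,X[:,2]-t[2]],1)
        d=d[(abs(d[:,1])<.03)&(d[:,2]<0.0)&(d[:,2]>-.14)]
        for z in np.arange(-.125,0,.015):
            s=d[abs(d[:,2]-z)<.0075]
            if len(s)>4: print("  z%.3f n%d x %.4f..%.4f y mid %.4f"%(z,len(s),*np.percentile(s[:,0],[5,95]),np.percentile(s[:,1],[5,95]).mean()))
    return c
E
python3 - <<'E'
from tip import *
o=robot.get_obs(); print(o["tool_pos"],o["ee_rot"],o["finger_gap"])
for n in ["side","scene"]: c=stylus(n); save(c,n+"2.png",(130,200,270,400) if n=="side" else (380,120,520,320),3)
E
```

```text
[0.6059 0.2516 0.2915] [-0.      0.9943  0.1062  0.    ] 0.01612444356486797
side stylus [0.6789 0.2679 0.1723] 0.65 tool x,y,-z [ 0.0749 -0.0007 -0.1186]
side stylus_head [0.5944 0.2477 0.3323] 0.84 tool x,y,-z [-0.0119  0.0012  0.0414]
  z-0.110 n29 x 0.0612..0.0698 y mid -0.0028
  z-0.095 n29 x 0.0543..0.0641 y mid -0.0031
  z-0.080 n61 x 0.0418..0.0573 y mid -0.0069
  z-0.065 n87 x 0.0340..0.0520 y mid -0.0072
  z-0.050 n98 x 0.0266..0.0442 y mid -0.0071
  z-0.035 n92 x 0.0182..0.0374 y mid -0.0071
  z-0.020 n98 x 0.0114..0.0287 y mid -0.0075
  z-0.005 n52 x 0.0112..0.0227 y mid -0.0077
scene stylus [0.6722 0.2651 0.1726] 0.96 tool x,y,-z [ 0.0677  0.0007 -0.118 ]
scene stylus_head [0.5995 0.2449 0.3235] 0.79 tool x,y,-z [-0.0076  0.0051  0.0329]
  z-0.110 n22 x 0.0647..0.0709 y mid 0.0028
  z-0.095 n21 x 0.0580..0.0649 y mid 0.0025
  z-0.080 n45 x 0.0510..0.0593 y mid 0.0039
  z-0.065 n72 x 0.0440..0.0541 y mid 0.0039
  z-0.050 n73 x 0.0364..0.0467 y mid 0.0036
  z-0.035 n74 x 0.0272..0.0390 y mid 0.0032
  z-0.020 n86 x 0.0193..0.0316 y mid 0.0040
  z-0.005 n67 x 0.0141..0.0251 y mid 0.0032
```

Emit:
apply_moves([
  [0, 0, 0],
  [0, 0, 0],
  [-1.5, 4, 0.3],
  [-2, 5.5, 0.4],
  [-2, 5.5, 0.4],
  [-2, 5.5, 0.4],
  [-2, 5.5, 0.4],
  [-2, 5.5, 0.4],
], yaw=[0.1, 0.104, 0, 0, 0, 0, 0, 0], hand=[0, 0, 0, 0, 0, 0, 0, 0])

```text
time_s: 9.18
tool_pos: [0.493, -0.0661, 0.2684]
ee_rot: [0.0, 1.0, 0.004, 0.0]
wrist_force: [0.9, 0.5, -0.9]
finger_gap: 0.0166
gripper_force: 78.2
```

Emit:
apply_moves([
  [-1.4, 5, 0.4],
  [-0.6, 2.8, 0.4],
  [0, 0, 0],
  [0, 0, 0],
], yaw=[0, 0, 0, 0], hand=[0, 0, 0, 0])

```text
time_s: 9.68
tool_pos: [0.4748, -0.1419, 0.2604]
ee_rot: [-0.0, 1.0, 0.005, 0.0]
wrist_force: [-0.5, 0.8, -1.3]
finger_gap: 0.0165
gripper_force: 78.2
```

```bash
python3 - <<'E'
from tip import *
o=robot.get_obs(); print(o["tool_pos"],o["ee_rot"],2*np.arctan2(o["ee_rot"][2],o["ee_rot"][1]),o["q"])
for n in ["side","wrist"]: c=stylus(n); 
save(c,"w3.png")
print("face proj",proj(c,[.591,-.142,.0586]),"mouth",proj(c,[.583,-.142,.0725]))
for r in finder.spot_point("reset_button_top","wrist")[:2]: print(r)
E
```

```text
[ 0.4748 -0.1419  0.2604] [-0.0002  1.      0.0046  0.0001] 0.009245631102628405 [ 0.3775  0.1155 -0.2341  1.9522  0.03    1.077  -1.4309]
side stylus [ 0.5491 -0.1425  0.1431] 0.85 tool x,y,-z [ 0.0742  0.0016 -0.1174]
  z-0.110 n7 x 0.0617..0.0657 y mid -0.0022
  z-0.095 n10 x 0.0540..0.0614 y mid -0.0015
  z-0.080 n35 x 0.0423..0.0560 y mid -0.0075
  z-0.065 n40 x 0.0350..0.0496 y mid -0.0074
  z-0.050 n49 x 0.0275..0.0433 y mid -0.0071
  z-0.035 n50 x 0.0184..0.0360 y mid -0.0075
  z-0.020 n53 x 0.0119..0.0286 y mid -0.0071
  z-0.005 n35 x 0.0081..0.0206 y mid -0.0079
wrist stylus [ 0.5424 -0.1395  0.1389] 0.62 tool x,y,-z [ 0.0677 -0.0017 -0.1215]
wrist stylus_head [ 0.4676 -0.1452  0.3046] 0.72 tool x,y,-z [-0.0072  0.0033  0.0442]
  z-0.110 n121 x 0.0650..0.0720 y mid 0.0003
  z-0.095 n109 x 0.0597..0.0652 y mid 0.0003
  z-0.080 n201 x 0.0517..0.0596 y mid 0.0006
  z-0.065 n523 x 0.0453..0.0554 y mid 0.0003
  z-0.050 n628 x 0.0374..0.0476 y mid 0.0003
  z-0.035 n732 x 0.0296..0.0398 y mid 0.0003
  z-0.020 n917 x 0.0219..0.0321 y mid 0.0001
  z-0.005 n935 x 0.0156..0.0248 y mid 0.0002
face proj [279.  38.] mouth [279.  47.]
{'location': [0.5915, -0.141, 0.0584], 'conf': 0.61}
```

View pics/w3.png

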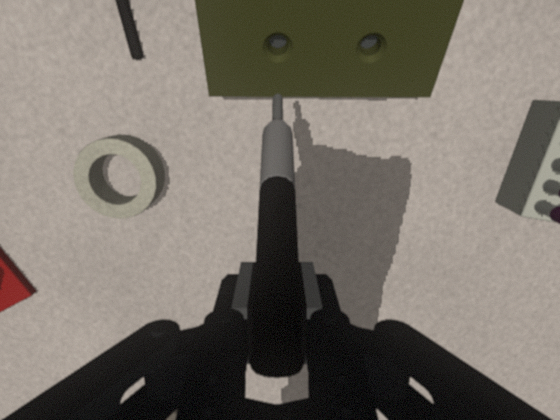

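The reset recess at (278,46) and the stylus tip at (278,97) line up. The mode recess at (371,43) is well to the side. I'll go in along the panel normal.

Emit:
apply_moves([
  [1.2, 0, 2.2],
  [1.2, 0, 2.2],
  [0.5, 0, 0.86],
  [0.5, 0, 0.86],
  [0.5, 0, 0.86],
  [0.4, 0, 0.7],
  [0, 0, 0],
  [0, 0, 0],
], yaw=[0, 0, 0, 0, 0, 0, 0, 0], hand=[0, 0, 0, 0, 0, 0, 0, 0])

```text
time_s: 11.12
tool_pos: [0.5175, -0.1422, 0.1838]
ee_rot: [0.0, 1.0, 0.004, 0.0]
wrist_force: [-0.5, 0.6, -2.3]
finger_gap: 0.0165
gripper_force: 78.2
```

```bash
python3 - <<'E'
from tip import *
c=stylus("side"); save(c,"s4.png",(230,150,330,260),5)
print(proj(c,[.583,-.142,.0725]),robot.get_obs()["tool_pos"],robot.get_obs()["wrist_force"])
c=stylus("wrist"); save(c,"w4.png",(220,0,340,120),5)
E
```

```text
side stylus [ 0.5924 -0.1444  0.0627] 0.77 tool x,y,-z [ 0.0748  0.0028 -0.1212]
side stylus_head [ 0.5066 -0.1443  0.2242] 0.74 tool x,y,-z [-0.011   0.002   0.0403]
  z-0.080 n20 x 0.0429..0.0530 y mid -0.0081
  z-0.065 n32 x 0.0337..0.0483 y mid -0.0079
  z-0.050 n40 x 0.0270..0.0426 y mid -0.0077
  z-0.035 n39 x 0.0187..0.0353 y mid -0.0074
  z-0.020 n37 x 0.0118..0.0266 y mid -0.0079
  z-0.005 n20 x 0.0106..0.0200 y mid -0.0089
[289. 223.] [ 0.5176 -0.1423  0.1839] [ 0.2151 -0.3295 -1.4388]
wrist stylus [ 0.5882 -0.1396  0.0667] 0.71 tool x,y,-z [ 0.0707 -0.002  -0.1171]
wrist stylus_head [ 0.5097 -0.1457  0.2272] 0.95 tool x,y,-z [-0.0079  0.0034  0.0434]
  z-0.110 n123 x 0.0648..0.0720 y mid 0.0003
  z-0.095 n110 x 0.0598..0.0651 y mid 0.0005
  z-0.080 n196 x 0.0529..0.0596 y mid 0.0005
  z-0.065 n523 x 0.0452..0.0552 y mid 0.0004
  z-0.050 n630 x 0.0375..0.0474 y mid 0.0005
  z-0.035 n752 x 0.0301..0.0399 y mid 0.0004
  z-0.020 n921 x 0.0224..0.0322 y mid 0.0003
  z-0.005 n940 x 0.0154..0.0248 y mid 0.0004
```

View pics/w4.png

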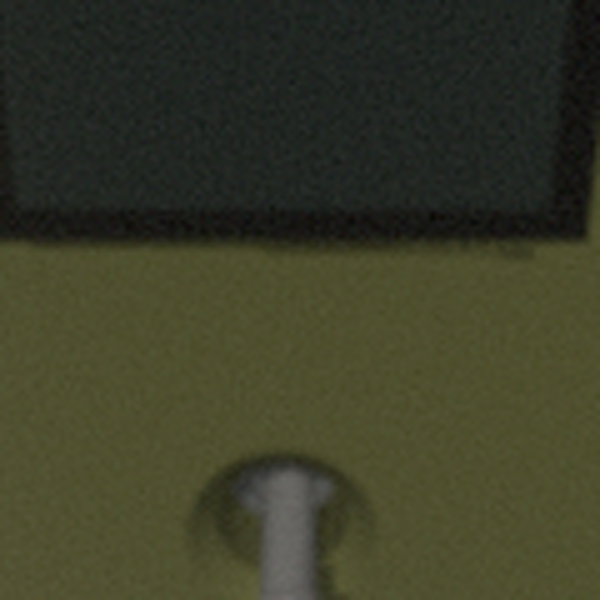

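The crop shows the steel tip inside the recess below the display, at (285,490), with the grey face around it. I'll push in slowly and watch the force.

Emit:
apply_moves([
  [0.15, 0, 0.26],
  [0.15, 0, 0.26],
  [0.15, 0, 0.26],
  [0.05, 0, 0.09],
  [0, 0, 0],
], yaw=[0, 0, 0, 0, 0], hand=[0, 0, 0, 0, 0])

```text
time_s: 12.15
tool_pos: [0.5225, -0.1421, 0.1748]
ee_rot: [-0.0, 1.0, 0.004, -0.0]
wrist_force: [-1.9, 0.3, 2.6]
finger_gap: 0.0161
gripper_force: 78.2
```

Emit:
apply_moves([
  [0.1, 0, 0.17],
  [0, 0, 0],
], yaw=[0, 0], hand=[0, 0])

```text
time_s: 12.4
tool_pos: [0.5234, -0.1422, 0.1733]
ee_rot: [0.0, 1.0, 0.004, -0.0]
wrist_force: [-4.4, -0.1, 7.9]
finger_gap: 0.0164
gripper_force: 79.0
```

```bash
python3 - <<'E'
from h import *
o=robot.get_obs(); print(o["tool_pos"],o["wrist_force"],o["torque"])
E
```

```text
[ 0.52344739 -0.14218473  0.17330225] [-4.41176041 -0.07213704  7.86394058] [0.02011698 0.92471417 0.05681574]
```

The force is about 9 N along the normal, above the 5 N spring, so the button is on its stop. I'll add a slight push and hold for a little over a second.

Emit:
apply_moves([
  [0.04, 0, 0.07],
  [0, 0, 0],
  [0, 0, 0],
  [0, 0, 0],
  [0, 0, 0],
  [0, 0, 0],
  [0, 0, 0],
  [0, 0, 0],
], yaw=[0, 0, 0, 0, 0, 0, 0, 0], hand=[0, 0, 0, 0, 0, 0, 0, 0])

```text
time_s: 13.4
tool_pos: [0.5237, -0.1422, 0.173]
ee_rot: [0.0, 1.0, 0.004, -0.0]
wrist_force: [-8.4, -0.5, 13.9]
finger_gap: 0.0162
gripper_force: 79.8
```

Emit:
apply_moves([
  [0, 0, 0],
  [0, 0, 0],
], yaw=[0, 0], hand=[0, 0])

```text
time_s: 13.65
tool_pos: [0.5237, -0.1422, 0.173]
ee_rot: [0.0, 1.0, 0.004, -0.0]
wrist_force: [-8.7, 0.5, 14.9]
finger_gap: 0.0163
gripper_force: 79.8
```

```bash
python3 - <<'E'
from tip import *
print(robot.get_obs()["tool_pos"]); c=stylus("wrist")
E
```

```text
[ 0.5237 -0.1422  0.173 ]
wrist stylus [ 0.5938 -0.1418  0.0541] 0.73 tool x,y,-z [ 0.0701  0.0001 -0.1189]
wrist stylus_head [ 0.519  -0.1429  0.2152] 0.61 tool x,y,-z [-0.0047  0.0006  0.0422]
  z-0.110 n34 x 0.0638..0.0667 y mid 0.0005
  z-0.095 n107 x 0.0595..0.0649 y mid 0.0005
  z-0.080 n197 x 0.0516..0.0593 y mid 0.0008
  z-0.065 n533 x 0.0448..0.0550 y mid 0.0006
  z-0.050 n616 x 0.0373..0.0473 y mid 0.0004
  z-0.035 n762 x 0.0297..0.0398 y mid 0.0004
  z-0.020 n929 x 0.0221..0.0321 y mid 0.0004
  z-0.005 n938 x 0.0153..0.0245 y mid 0.0003
```

The steady 17 N along the panel normal means the button is fully in. It has been held for over 1.2 s. Now I'll withdraw and carry the stylus back.

Emit:
apply_moves([
  [-0.3, 0, -0.52],
  [-1, 0, -1.73],
  [-1, 0, -1.73],
  [-1, 0, -1.73],
  [-1, 0, -1.73],
  [0, 0, -2.5],
  [0, 0, -2],
  [0, 0, 0],
], yaw=[0, 0, 0, 0, 0, 0, 0, 0], hand=[0, 0, 0, 0, 0, 0, 0, 0])

```text
time_s: 14.85
tool_pos: [0.4813, -0.1426, 0.2937]
ee_rot: [0.0, 1.0, 0.004, 0.001]
wrist_force: [0.4, 0.3, -1.5]
finger_gap: 0.016
gripper_force: 78.6
```

Emit:
apply_moves([
  [1, -3.4, 0],
  [1.7, -5.2, 0],
  [1.7, -5.2, 0],
  [1.7, -5.2, 0],
  [1.7, -5.2, 0],
  [1.7, -5.2, 0],
  [1.7, -5.2, 0],
  [1.7, -4.7, 0],
], yaw=[0, 0, 0, 0, 0, 0, 0, 0], hand=[0, 0, 0, 0, 0, 0, 0, 0])

```text
time_s: 15.85
tool_pos: [0.6063, 0.2533, 0.291]
ee_rot: [0.0, 1.0, 0.005, -0.001]
wrist_force: [0.5, -0.4, 0.0]
finger_gap: 0.0161
gripper_force: 78.6
```

Emit:
apply_moves([
  [0, 0, 0],
  [0, 0, 0],
  [0, 0, 0],
  [0, 0, 0],
], yaw=[-0.1, -0.1035, 0, 0], hand=[0, 0, 0, 0])

```text
time_s: 16.35
tool_pos: [0.6063, 0.2513, 0.2915]
ee_rot: [0.0, 0.995, 0.105, -0.0]
wrist_force: [0.8, 0.4, 0.2]
finger_gap: 0.0163
gripper_force: 78.4
```

```bash
cat > go.py <<'E'
from h import *
o=robot.get_obs(); q=o["ee_rot"]; psi=2*np.arctan2(q[2],q[1]); 
d=np.array([.6005,.2500,.144])-o["tool_pos"]
print(o["time_s"],o["tool_pos"],"psi",psi,"to grasp pose, cm:",100*(d[0]*np.cos(psi)+d[1]*np.sin(psi)),100*(d[0]*np.sin(psi)-d[1]*np.cos(psi)),-100*d[2])
E
python3 go.py; python3 - <<'E'
from tip import *
for n in ["side","scene","wrist"]: stylus(n)
E
```

```text
16.35 [0.60630599 0.25129915 0.29151382] psi 0.2096603372387928 to grasp pose, cm: -0.5949235035230592 0.00623136167548445 14.75138238606645
side stylus [0.6773 0.2659 0.174 ] 0.97 tool x,y,-z [ 0.0724  0.0005 -0.1177]
side stylus_head [ 0.4743 -0.4578 -0.0037] 0.71 tool x,y,-z [-0.277   0.666  -0.2954]
  z-0.110 n27 x 0.0612..0.0691 y mid -0.0028
  z-0.095 n23 x 0.0525..0.0628 y mid -0.0039
  z-0.080 n62 x 0.0403..0.0549 y mid -0.0068
  z-0.065 n84 x 0.0333..0.0502 y mid -0.0073
  z-0.050 n99 x 0.0259..0.0441 y mid -0.0070
  z-0.035 n100 x 0.0184..0.0371 y mid -0.0074
  z-0.020 n98 x 0.0106..0.0293 y mid -0.0073
  z-0.005 n64 x 0.0099..0.0236 y mid -0.0063
scene stylus [0.6735 0.2641 0.176 ] 0.9 tool x,y,-z [ 0.0682  0.0017 -0.1159]
scene stylus_head [ 0.6405  0.2525 -0.0021] 0.75 tool x,y,-z [ 0.0335  0.0062 -0.294 ]
  z-0.110 n14 x 0.0635..0.0711 y mid 0.0029
  z-0.095 n17 x 0.0583..0.0638 y mid 0.0023
  z-0.080 n48 x 0.0518..0.0598 y mid 0.0047
  z-0.065 n68 x 0.0448..0.0539 y mid 0.0031
  z-0.050 n67 x 0.0371..0.0469 y mid 0.0036
  z-0.035 n74 x 0.0287..0.0392 y mid 0.0037
  z-0.020 n74 x 0.0212..0.0318 y mid 0.0032
  z-0.005 n64 x 0.0145..0.0247 y mid 0.0035
wrist stylus [0.6733 0.2681 0.1722] 0.8 tool x,y,-z [ 0.0688 -0.0021 -0.1197]
wrist stylus_head [0.6    0.2478 0.3349] 0.66 tool x,y,-z [-0.0071  0.0024  0.043 ]
  z-0.110 n113 x 0.0650..0.0720 y mid 0.0004
  z-0.095 n103 x 0.0597..0.0652 y mid 0.0004
  z-0.080 n205 x 0.0518..0.0596 y mid 0.0010
  z-0.065 n519 x 0.0448..0.0553 y mid 0.0004
  z-0.050 n626 x 0.0374..0.0474 y mid 0.0004
  z-0.035 n755 x 0.0299..0.0399 y mid 0.0003
  z-0.020 n924 x 0.0222..0.0321 y mid 0.0003
  z-0.005 n958 x 0.0154..0.0247 y mid 0.0003
```

The stylus has not slipped in the grip. I'll reverse the lift path back into the trough.

Emit:
apply_moves([
  [0, 0, 3.5],
  [0, 0, 3.5],
  [0, 0, 2.7],
  [-0.2, 0, 2],
  [-0.2, 0, 1.5],
  [-0.1, 0, 0.9],
  [-0.05, 0, 0.4],
  [0, 0, 0],
], yaw=[-0.002, 0, 0, 0, 0, 0, 0, 0], hand=[0, 0, 0, 0, 0, 0, 0, 0])

```text
time_s: 17.95
tool_pos: [0.6013, 0.2506, 0.1472]
ee_rot: [-0.0, 0.994, 0.107, 0.0]
wrist_force: [0.4, 0.5, -1.2]
finger_gap: 0.0161
gripper_force: 78.4
```

Emit:
apply_moves([
  [0, 0, 0],
  [0, 0, 0],
], yaw=[0, 0], hand=[0, 0])

```text
time_s: 18.2
tool_pos: [0.6014, 0.2505, 0.1473]
ee_rot: [-0.0, 0.994, 0.107, 0.0]
wrist_force: [0.4, 0.2, -1.6]
finger_gap: 0.016
gripper_force: 78.4
```

```bash
python3 go.py
```

```text
18.2 [0.60137005 0.25050364 0.14732326] psi 0.21413412146375954 to grasp pose, cm: -0.0957201118834353 0.030725011732531327 0.33232618533158287
```

No contact yet, so I'll go the last 3 mm in two small steps.

Emit:
apply_moves([
  [-0.05, 0.02, 0.15],
  [-0.05, 0.01, 0.15],
  [0, 0, 0],
  [0, 0, 0],
], yaw=[0, 0, 0, 0], hand=[0, 0, 0, 0])

```text
time_s: 18.7
tool_pos: [0.6005, 0.2498, 0.1441]
ee_rot: [0.0, 0.994, 0.107, 0.0]
wrist_force: [0.4, -1.5, 3.0]
finger_gap: 0.0166
gripper_force: 78.9
```

```bash
python3 go.py
```

```text
18.7 [0.60047384 0.24979976 0.14406089] psi 0.2140328367613571 to grasp pose, cm: 0.006809758322528557 -0.01901108021759883 0.006088878332061176
```

The tip stands on the foot plate again, with about 3 N upward at the same pose as the grasp. Releasing.

Emit:
apply_moves([
  [0, 0, 0],
  [0, 0, 0],
  [0, 0, 0],
  [0, 0, 0],
  [0, 0, 0],
  [0, 0, 0],
  [0, 0, 0],
  [0, 0, 0],
], yaw=[0, 0, 0, 0, 0, 0, 0, 0], hand=[0.3, 0.4, 0.5, 0.6, 0.8, 1, 1, 1])

```text
time_s: 19.7
tool_pos: [0.6002, 0.25, 0.1439]
ee_rot: [-0.0, 0.994, 0.107, 0.0]
wrist_force: [-0.5, -0.7, -0.2]
finger_gap: 0.0858
gripper_force: 0.0
```

Emit:
apply_moves([
  [0, 0, -1],
  [0, 0, -2],
  [0, 0, -4],
  [0, 0, -4],
  [0, 0, -4],
  [0, 0, 0],
  [0, 0, 0],
  [0, 0, 0],
], yaw=[0, 0, 0, 0, 0, 0, 0, 0], hand=[1, 1, 1, 1, 1, 1, 1, 1])

```text
time_s: 20.7
tool_pos: [0.5999, 0.2497, 0.2932]
ee_rot: [0.0, 0.994, 0.107, -0.001]
wrist_force: [0.6, 0.5, 0.5]
finger_gap: 0.0857
gripper_force: 0.0
```

```bash
python3 - <<'E'
from m import *
o=robot.get_obs(); print(o["tool_pos"],o["wrist_force"],o["finger_gap"])
for n in ["wrist","side","scene"]:
    c=cap(n)
    if n=="wrist": save(c,"w6.png")
    for q in ["stylus","stylus_head","tube_rack","pump_bottle","label_roll","marker"]:
        for r in finder.spot_point(q,n)[:1]: print(n,q,np.round(r["location"],4),round(r["conf"],2))
E
```

```text
[0.5999 0.2497 0.2932] [0.5608 0.5232 0.4983] 0.08572240844985576
wrist stylus [0.6667 0.2679 0.0263] 0.79
wrist pump_bottle [ 0.7688 -0.0234  0.0006] 0.79
wrist label_roll [ 0.4617  0.0224 -0.0046] 0.72
wrist marker [0.6309 0.0077 0.0026] 0.68
side stylus_head [0.5884 0.2453 0.1853] 0.73
side tube_rack [ 0.4736 -0.4581 -0.0037] 0.91
side pump_bottle [ 0.7637 -0.0287  0.0026] 0.97
side label_roll [ 0.4607  0.0213 -0.0024] 0.97
side marker [ 0.6344  0.0047 -0.0008] 0.57
scene stylus [0.6679 0.2622 0.0264] 0.8
scene stylus_head [0.5901 0.2449 0.1821] 0.63
scene tube_rack [ 0.4789 -0.4637  0.001 ] 0.8
scene pump_bottle [ 0.7702 -0.0251 -0.0019] 0.88
scene label_roll [0.4566 0.0241 0.0003] 0.7
scene marker [ 0.6335  0.005  -0.0018] 0.77
```

View pics/w6.png

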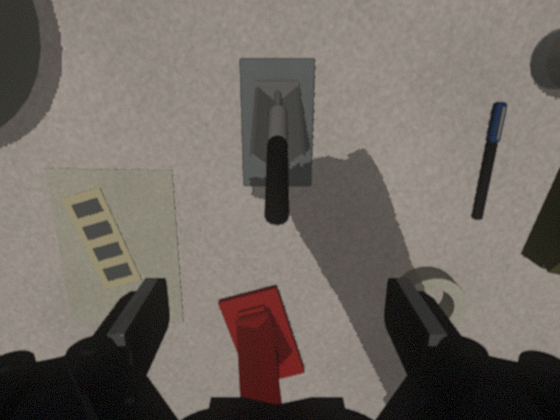

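The stylus lies in its rest as before, head at (279,216) and tip at (276,95). The bystanders are where they were and the gripper is clear, so I'm handing in.

```bash
python3 -c "
from bench import robot
print(robot.job_done())"
```

```text
the job is handed in; nothing more can be done
None
```

I held the reset button fully in for over a second, put the stylus back in its rest with the tip on the foot plate, left the mode button and everything else alone, and handed the job in at about 21 s; no verdict came back.

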